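Vent the inspection stage and draw the slide cassette

ROBOT

A 6-joint arm with a two-finger parallel gripper is mounted at the origin on the work surface. World frame = base frame: x ahead of the robot, y to its left, z up, the work surface at z = 0. Lengths are in m, angles in rad, forces in N, time in s.
With the tool pointing down it reaches from about 0.35 to 0.975 m from the base axis. Payload 4.9 kg.
Tool frame: the origin (TCP) lies between the finger pads; the fingertips stand 25 mm ahead of it and the grasp point (between the pads) lies 6 mm ahead of it; z points along the fingers, y is the line along which they close (so a half turn about z gives the same grasp; the last joint's range is limited). The gripper opens to 85 mm and grips with 20 to 120 N. Pads are 22 mm wide; open, the fingers measure 114 mm over their backs; the gripper's body (76 mm by 85 mm) begins 54 mm behind the grasp point. The pads swing forward as they close: fully open they stand 13 mm farther back than shut.
Start: joints at [-1.235, 0.053, 1.613, -0, 1.476, -0.119], TCP at [0.275, -0.561, 0.256] pointing down, gripper open.
Joint ranges: [-3.01, 3.01], [-1.01, 2.22], [0.06, 2.58], [-1.02, 4.17], [0.09, 2.62], [-3.14, 3.14]. Speed limits (rad/s): [2.57, 2.57, 3.14, 3.14, 3.14, 3.14].

INTERFACE

Orientations are given as a unit quaternion [w, x, y, z].
In Python, from plant import manip gives the robot as it stands.
- The arm moves only by the shell command python3 -m inch 'ROWS'. ROWS is JSON, a list of rows, each a list of 3 entries, a list of its own where there are three numbers: the shift along the tool's x, y, z in m, then the turn, a rotation vector about the tool's x, y, z in rad, then the opening, from 0 (shut) to 1 (fully open). A call has 1 to 8 rows; each row shifts and turns the commanded pose from where the row before left it, along the tool's axes as they then stand; what a row does not reach is not made up. A row lasts 1/10 s, in which the tool goes at most 50 mm and 8.59 degrees, less where a joint would pass 70% of its speed; a pose out of reach is approached as far as the arm can. A call with a gripper value outside its range is refused whole. The fingers move at their own pace and stop on an object; the grip force is fixed at half the most. Time passes only in rows, so rows that do not move let the fingers close. It gives the time, the measured TCP pose, the force, the opening and the grip force at its end, in the units of the state.
- manip.state(): the state, without advancing time (a new reading comes with each control period).
- manip.grab_frame(name): name is "scene" or "top"; returns (picture, depth): 480x640x3 uint8, red, green, blue; 480x640 float32, m along the optical axis (not along the pixel's ray), 0 where there is no reading.
- manip.camera_params(name): a dict with "camera_matrix" (3x3 intrinsics, pixels), "rvec" (rotation vector, rad) and "tvec" (3), from world to camera coordinates, as OpenCV has them. Camera axes: x right, y down, z forward; pixel columns grow to the right and rows downward; lengths in m; the calibration is good to about 2 mm. A picture is of the moment at which its call begins. camera_params takes no time and is no camera call.
- manip.job_done(): hands the job in; it is judged then, once.
Trained networks look in the newest picture that a camera, given by its name, has taken for a name from the list of things; names that differ only in an ending like _2 or _b are one class to them, and where a whole thing is asked for, a point or a joint stands for the part that bears it (a point fixed in the world has none). Each returns a list of dicts, best first, with "score" (0 to 1); they miss things now and then, are a little off and sometimes report something else, mostly with a low value. They report only what shows in the picture. A call takes as long as a camera call. They do not tell look-alikes from the thing itself.
- manip.look_for(camera, label): "point" ([x, y, z] in m, in world coordinates, good to about 4 mm: the middle of the surface that is visible of it).
The state is a dict: "time": time; "joint_pos": joint angles; "joint_vel": joint speeds; "joint_efforts": joint torques, N m; "tool_pos": TCP position; "tool_rot": TCP orientation; "contact_force": force on the tool from outside, world axes, zero at the start; "ft_torque": the same for the moment, N m; "gripper_width": opening from 0.0 (shut) to 1.0 (fully open); "grasp_force": force on a finger pad.
Only numpy, scipy, OpenCV 4.12 (cv2) and the standard library are available. Lean on these libraries where they do the work, as an engineer would, in place of code of your own. Each camera call takes 0.05 s, during which the arm holds its last target. There are 200 camera calls.

TASK

Release the slide cassette from the inspection stage: first swing the vacuum valve's red-handled lever upright (its vent position) and leave it there, then pinch the cassette's two orange side catches fully in and lift the cassette, kept level, about 10 cm straight up out of its nest. Finish while still holding it there by the pinched catches, motionless and touching nothing but the gripper; do not disturb the lens, jar and box standing nearby.

Things in the scene. Friction and masses are not known exactly. Their poses are not given: they have to be found in the camera images.
- lever (a joint): Angle of the vacuum valve's lever about its hinge, rad: 0 = upright (vent), negative = leaning towards the valve's -x side (about the robot's side), positive = leaning to its +x side; travel -0.75 to 0.75. It starts leaning to -x by 0.35 to 0.7. Friction holds it wherever it is left; about 2 N at the handle moves it.
- lever_grip (a point): Centre of the lever's red handle: a cylinder 20 mm in diameter and 28 mm long lying along y (parallel to the hinge), at the top of a thin steel stem of 8 mm diameter, 85 mm from the hinge axis. Its axes turn with the lever: y along handle and hinge, z from the hinge to the handle. The handle can be taken from above with a finger at each flat end (closing along y).
- lever_hinge (a point): Centre of the lever's hinge, 60 mm above the bench, between two small cheeks (36 mm over both, top 69 mm above the bench) on the fixed blue valve block (64 x 44 mm, top 48 mm above the bench; base plate 90 x 60 mm). Axes are the valve's, which stands at any yaw up to 0.4 rad: y along the hinge, z up, x the way the lever's top moves as its angle grows.
- nest_seat (a point): Centre of the nest floor on top of the fixed black and silver inspection stage (150 x 130 mm footprint), 60 mm above the bench; z up, axes those of the stage. Two black rails along x, at y = -33 to -52 mm and 33 to 52 mm, stand 17 mm above this floor; in mid-length each has a lip under which a catch tooth hooks. Stops 10 mm high stand at x = -47 and 47 mm.
- cassette_mid (a point): Point in the middle of the loose white slide cassette, 28 mm above its underside (28 mm above the nest floor when seated); axes as the stage's when seated, z up. Body 90 mm (x) x 30 mm (y) x 46 mm high, with two feet 62 mm wide (y), 8 mm high at its x ends, which have 2 mm of side play in the nest; green slide edges show on top, to 51 mm. 0.17 to 0.35 kg. It lifts, straight up, only with both catches in; 20 mm frees it.
- catch_left_pad (a point): Centre of the grip area on the outer face of the orange catch on the cassette's +y side; moves with the catch. The catch is an upright blade 26 mm wide (x), 5 mm thick, its top 56 mm above the cassette's underside, this point 40 mm above it. With the catches out the two outer faces are 60 mm apart, at y = 30 and -30 mm of the cassette; fully pinched 44 mm. The face is free from 17 mm above the nest floor (rail top) upwards.
- catch_right_pad (a point): The same point on the orange catch on the cassette's -y side.
- catch_left (a joint): How far the +y catch is pushed in, m: 0 = sprung out (its tooth hooks 5 mm under the nest's lip), 0.008 = fully in, at its stop. The spring gives 2.5 N when out and 6.5 N fully in.
- catch_right (a joint): How far the -y catch is pushed in, m: as for the +y catch.
- spare_lens: Bystander: loose black spare lens, 48 mm across, 56 mm high; origin at the centre of its underside.
- swab_jar: Bystander: loose amber jar, 52 mm across, 65 mm high; origin at the centre of its underside.
- chip_box: Bystander: loose flat blue box 75 x 55 x 22 mm; origin at the centre of its underside.
There are look-alikes about, which are no part of the job. Of the things that look like the part that bears nest_seat, the smallest one is meant.

How it is judged:
By the outcome, as a careful person would: the job done as asked, in the order asked, and still so for the second after the job is handed in, while the arm keeps its last pose, push and grip.
It also fails if it takes over 43 s, if anything falls off the work surface, if the arm or the gripper's body presses on something with over 40 N, if the wrist force passes 120 N, or if a joint passes its speed limit or range.

## Working session

There is one attempt and no reset: what is moved stays moved. The work goes in short steps, Python scripts to look and compute and a shell command to move; the robot and the scene stay as the last step left them, time stands still between calls to the robot, and variables do not carry over. Pictures are saved under pics/ and viewed, at most 10 in all, crops included, and the job is handed in when it is done.

```bash
mkdir -p pics
cat > h.py <<'E'
import numpy as np, cv2
from plant import manip
def cam(n):
    p=manip.camera_params(n); R=cv2.Rodrigues(np.array(p["rvec"],float))[0]
    return np.array(p["camera_matrix"],float),R,np.array(p["tvec"],float).ravel()
def proj(n,P):
    K,R,t=cam(n); q=K@(R@np.array(P,float)+t); return (q[:2]/q[2]).round().astype(int)
def cloud(n,d):
    K,R,t=cam(n); v,u=np.mgrid[0:480,0:640]
    c=np.stack([(u-K[0,2])/K[0,0]*d,(v-K[1,2])/K[1,1]*d,d],-1)
    return (c-t)@R
E
python3 - <<'E'
from h import *
for n in("scene","top"):
    im,d=manip.grab_frame(n); cv2.imwrite(f"pics/{n}1.png",im[:,:,::-1]); np.savez(f"{n}1.npz",im=im,d=d)
    K,R,t=cam(n); print(n,"pos",(-R.T@t).round(3),K[0,0])
    for l in["lever_grip","lever_hinge","nest_seat","cassette_mid","catch_left_pad","catch_right_pad","spare_lens","swab_jar","chip_box"]:
        for r in manip.look_for(n,l)[:4]: print(l,np.round(r["point"],3),round(r["score"],2),proj(n,r["point"]))
print(manip.state())
E
```

```text
scene pos [0.937 0.645 0.818] 519.3094066432433
lever_grip [ 0.518 -0.239  0.126] 0.82 [251 149]
lever_hinge [ 0.546 -0.223  0.046] 0.84 [248 185]
nest_seat [0.366 0.074 0.078] 0.96 [391 216]
nest_seat [0.414 0.371 0.076] 0.8 [482 324]
nest_seat [0.624 0.192 0.058] 0.56 [322 318]
nest_seat [0.593 0.175 0.097] 0.41 [331 290]
cassette_mid [0.6   0.166 0.102] 0.72 [325 286]
catch_left_pad [0.594 0.178 0.101] 0.52 [332 289]
catch_right_pad [ 0.661 -0.001  0.052] 0.66 [251 263]
catch_right_pad [0.59  0.12  0.103] 0.62 [315 268]
spare_lens [ 0.661 -0.002  0.05 ] 0.57 [251 263]
swab_jar [ 0.755 -0.002  0.055] 0.56 [208 282]
chip_box [0.606 0.41  0.021] 0.72 [409 418]
top pos [0.474 0.054 1.151] 543.4144314156329
lever_grip [ 0.514 -0.245  0.139] 0.79 [487 261]
lever_hinge [ 0.538 -0.228  0.044] 0.95 [464 251]
nest_seat [0.581 0.135 0.06 ] 0.83 [286 230]
nest_seat [0.392 0.347 0.079] 0.66 [177 326]
nest_seat [0.348 0.04  0.073] 0.58 [333 347]
cassette_mid [0.588 0.145 0.104] 0.92 [279 224]
catch_left_pad [0.594 0.146 0.105] 0.53 [278 221]
catch_left_pad [0.594 0.175 0.109] 0.42 [263 221]
cat
[... 306 characters left out ...]
'joint_pos': array([-1.23497551e+00,  5.26964935e-02,  1.61287819e+00,  1.89206286e-06,
        1.47599394e+00, -1.18973875e-01]), 'joint_vel': array([-0.00029661, -0.00173898,  0.00048593,  0.00088092,  0.00104972,
        0.00036087]), 'joint_efforts': array([-4.94752530e-03, -3.93700254e+01, -3.70476115e+01, -3.27749276e-04,
        5.44741088e-04,  8.34965761e-06]), 'tool_pos': array([ 0.27456142, -0.56145411,  0.25631879]), 'tool_rot': array([1.18422849e-05, 9.74256463e-01, 2.25442553e-01, 2.23638413e-06]), 'contact_force': array([-0.04451925,  0.50558641,  0.39788216]), 'ft_torque': array([ 0.04488079, -0.05176372, -0.02440181]), 'grasp_force': 0.0, 'gripper_width': 0.9996159817114715}
```

View pics/scene1.png

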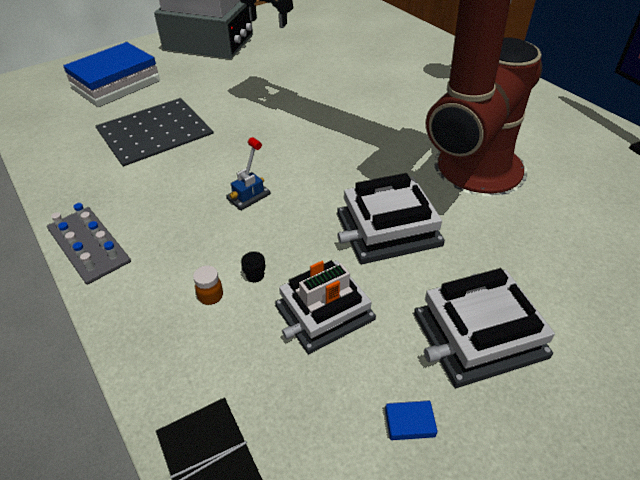

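View pics/top1.png

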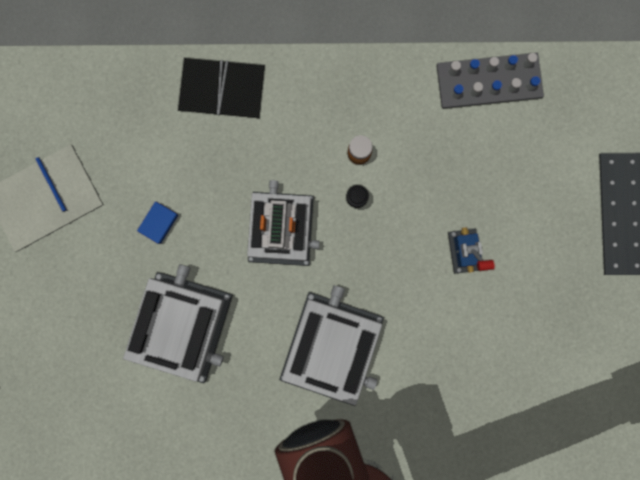

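Three stages show: top pixels (281,229) with the cassette, (180,327) and (333,347). The one at (281,229) is clearly the smallest, and it holds the cassette. I'll confirm that with an enlarged crop and measure by colour and depth.

Run:
```python
from h import *
tiles=[]
def rect(P,name):
    r=cv2.minAreaRect((P[:,:2]*1000).astype(np.float32)); print(name,len(P),"minrect c",np.round(r[0],1),"size",np.round(r[1],1),"ang",round(r[2],1),"z med/max",P[:,2].mean().round(4),np.percentile(P[:,2],98).round(4),"mean",P.mean(0).round(4))
for n in("top","scene"):
    z=np.load(n+"1.npz"); im,d=z["im"],z["d"]; P=cloud(n,d); h=cv2.cvtColor(im,cv2.COLOR_RGB2HSV)
    H,S,V=[h[...,i].astype(int) for i in range(3)]
    ok=d>0
    near=lambda c,r:ok&(np.hypot(P[...,0]-c[0],P[...,1]-c[1])<r)
    v=near((.54,-.23),.09); s=near((.585,.14),.13)
    rect(P[v&((H<6)|(H>174))&(S>150)&(P[...,2]>.08)],n+" red")
    rect(P[v&(P[...,2]>.007)&(P[...,2]<.055)],n+" valve<55")
    rect(P[v&(H>100)&(H<125)&(S>120)&(P[...,2]>.03)&(P[...,2]<.053)],n+" blue")
    rect(P[s&(P[...,2]>.008)&(P[...,2]<.085)],n+" stage")
    rect(P[s&(P[...,2]>.07)&(P[...,2]<.084)&(V<70)],n+" rails")
    o=s&(H>4)&(H<18)&(S>150)&(P[...,2]>.07)
    k,lab=cv2.connectedComponents(o.astype(np.uint8))
    for i in range(1,k):
        if (lab==i).sum()>8: rect(P[lab==i],n+" orange")
    rect(P[s&(P[...,2]>.098)],n+" cass top")
    for c in((.535,-.235,.07),(.585,.14,.08)):
        u,w=proj(n,c); a=im[w-45:w+45,u-45:u+45]; tiles.append(cv2.resize(a,(380,290) if 0 else (300,300),interpolation=cv2.INTER_CUBIC))
cv2.imwrite("pics/crop1.png",np.vstack([np.hstack(tiles[:2]),np.hstack(tiles[2:])])[:,:,::-1])
```

```text
top red 132 minrect c [ 506.5 -242. ] size [25.8 15.1] ang 89.3 z med/max 0.1443 0.1487 mean [ 0.5069 -0.2405  0.1443]
top valve<55 994 minrect c [ 542.7 -236.9] size [93.6 59.4] ang 4.5 z med/max 0.0307 0.0513 mean [ 0.5427 -0.23    0.0307]
top blue 363 minrect c [ 541.6 -236.4] size [61.8 39.8] ang 6.4 z med/max 0.0454 0.0509 mean [ 0.5429 -0.2323  0.0454]
top stage 3716 minrect c [600.9 138.1] size [147.8 172.9] ang 85.7 z med/max 0.0561 0.0791 mean [0.5853 0.1425 0.0561]
top rails 836 minrect c [589.3 148.1] size [103.2 106. ] ang 86.2 z med/max 0.0757 0.0804 mean [0.5882 0.145  0.0757]
top orange 63 minrect c [593.8 179.1] size [12.5 28.5] ang 86.5 z med/max 0.1043 0.1188 mean [0.5911 0.1772 0.1043]
top orange 47 minrect c [587.2 120.1] size [ 4.8 23.2] ang 89.6 z med/max 0.1075 0.1192 mean [0.5857 0.1201 0.1075]
top cass top 827 minrect c [590.7 148.1] size [61.  89.8] ang 88.3 z med/max 0.1066 0.1162 mean [0.5901 0.1482 0.1066]
scene red 106 minrect c [ 507.3 -240.6] size [19.3 29.9] ang 9.0 z med/max 0.1406 0.1477 mean [ 0.5098 -0.2374  0.1406]
scene valve<55 834 minrect c [ 543.8 -234.8] size [95.4 60.1] ang 4.1 z med/max 0.0297 0.0522 mean [ 0.5503 -0.2245  0.0297]
scene blue 308 minrect c [ 542.5 -235.2] size [66.4 43. ] ang 6.4 z med/max 0.0432 0.0507 mean [ 0.5495 -0.227   0.0432]
scene stage 4518 minrect c [602.5 149.6] size [131.1 173.2] ang 86.3 z med/max 0.0501 0.0799 mean [0.6125 0.1744 0.0501]
scene rails 806 minrect c [591.5 150.1] size [104.7 109.7] ang 86.7 z med/max 0.0759 0.0795 mean [0.5975 0.1668 0.0759]
scene orange 148 minrect c [582.1 119.1] size [61.3 15.8] ang 24.9 z med/max 0.1034 0.1176 mean [0.5884 0.1227 0.1034]
scene orange 251 minrect c [588.  177.4] size [41.9 12.7] ang 14.1 z med/max 0.0958 0.1169 mean [0.5932 0.1786 0.0958]
scene cass top 972 minrect c [590.6 150.3] size [62.9 92.6] ang 75.4 z med/max 0.1071 0.1166 mean [0.5929 0.152  0.1071]
```

View pics/crop1.png

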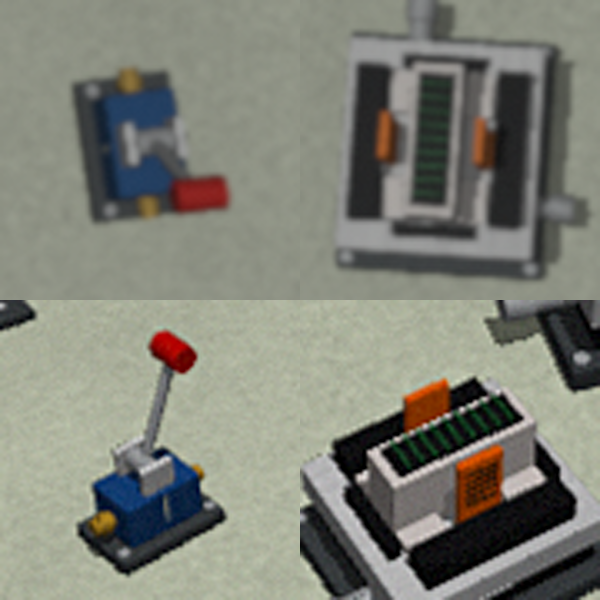

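The crop confirms it. The stage with the orange-catch cassette (top-right panel) is the smallest. In the left panels the valve is yawed about +0.09 rad, with the lever leaning to -x by about 0.44 rad. The handle centre is near (0.507,-0.240,0.137) and the hinge near (0.543,-0.2355). First I turn and travel.

```bash
python3 -m inch '[[[0,0,0],[0,0,0.12],1],[[0,0,0],[0,0,0.12],1],[[0,0,0],[0,0,0.12],1],[[0.026,-0.03,0],[0,0,0],1],[[0.026,-0.03,0],[0,0,0],1],[[0.026,-0.03,0],[0,0,0],1],[[0.026,-0.03,0],[0,0,0],1],[[0.026,-0.03,0],[0,0,0],1]]' | tail -c 600; python3 -m inch '[[[0.026,-0.03,0],[0,0,0],1],[[0.026,-0.03,0],[0,0,0],1],[[0.026,-0.03,0],[0,0,0],1],[[0.026,-0.03,0.015],[0,0,0],1],[[0.026,-0.03,0.015],[0,0,0],1],[[0,0,0],[0,0,0],1],[[0,0,0],[0,0,0],1]]' | tail -c 600
python3 - <<'E'
from h import *
from scipy.spatial.transform import Rotation as Ro
s=manip.state(); q=s["tool_rot"]; R=Ro.from_quat([q[1],q[2],q[3],q[0]]).as_matrix()
p=s["tool_pos"]; print(p,R.round(3),s["joint_pos"].round(2))
for n in("top","scene"):
    manip.grab_frame(n)
    for r in manip.look_for(n,"lever_grip")[:1]: print(n,r)
print("to grasp, tool axes",(R.T@(np.array([.507,-.2395,.143])-p)).round(4))
E
```

```text
time: 1.8
tool_pos: [0.3905, -0.3985, 0.2564]
tool_rot: [0.0, 0.999, 0.047, 0.0]
contact_force: [0.9, -0.7, -0.3]
gripper_width: 1.0
grasp_force: 0.0
time: 2.5
tool_pos: [0.505, -0.2375, 0.2259]
tool_rot: [-0.0, 0.999, 0.048, -0.001]
contact_force: [-0.0, -0.2, 0.4]
gripper_width: 0.998
grasp_force: 0.0
[ 0.50504446 -0.23754408  0.22586939] [[ 0.995  0.097 -0.001]
 [ 0.097 -0.995  0.   ]
 [-0.001 -0.    -1.   ]] [-0.57 -0.09  1.8  -0.    1.43  0.9 ]
scene {'point': [0.7556, -0.0031, 0.0526], 'score': 0.68}
to grasp, tool axes [0.0018 0.0021 0.0829]
```

```bash
python3 -m inch '[[[0.002,0.002,0.025],[0,0,0],1],[[0,0,0.03],[0,0,0],1],[[0,0,0.018],[0,0,0],1],[[0,0,0.01],[0,0,0],1],[[0,0,0],[0,0,0],0.7],[[0,0,0],[0,0,0],0.5]]' ; python3 -m inch '[[[0,0,0],[0,0,0],0.4],[[0,0,0],[0,0,0],0.2],[[0,0,0],[0,0,0],0.2],[[0,0,0],[0,0,0],0.2],[[0,0,0],[0,0,0],0.2],[[0,0,0],[0,0,0],0.2],[[0,0,0],[0,0,0],0.2]]'
python3 - <<'E'
from h import *
im,d=manip.grab_frame("scene"); cv2.imwrite("pics/s2.png",cv2.resize(im[90:250,150:350],(750,600))[:,:,::-1])
E
```

```text
time: 3.3
tool_pos: [0.5075, -0.2408, 0.1445]
tool_rot: [0.0, 0.999, 0.047, 0.001]
contact_force: [0.5, 0.8, 0.8]
gripper_width: 0.693
grasp_force: 0.0
time: 4.0
tool_pos: [0.5082, -0.2426, 0.1457]
tool_rot: [0.003, 0.999, 0.048, 0.001]
contact_force: [-0.2, -6.7, 1.0]
gripper_width: 0.315
grasp_force: 59.6
```

View pics/s2.png

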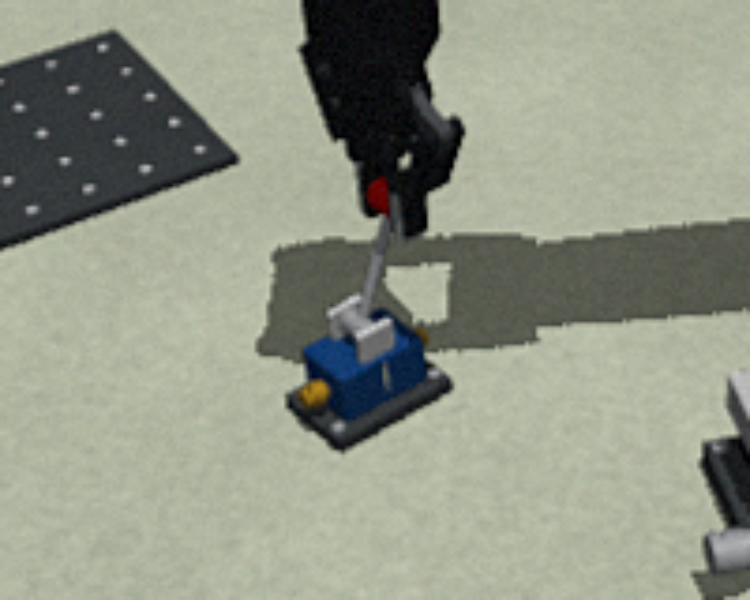

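The handle is held between the pads: the opening is 27 mm, against 28 mm stated. Next I swing it along the arc to upright.

```bash
python3 -m inch '[[[0.004,0.001,-0.002],[0,0,0],0.2],[[0.005,0.001,-0.0015],[0,0,0],0.2],[[0.0045,0,-0.0014],[0,0,0],0.2],[[0.0045,0,-0.001],[0,0,0],0.2],[[0.0045,0,-0.0008],[0,0,0],0.2],[[0.0045,0,-0.0007],[0,0,0],0.2],[[0.0045,0,-0.0004],[0,0,0],0.2],[[0.004,0,0],[0,0,0],0.2]]' ; python3 -m inch '[[[0,0,0],[0,0,0],0.2],[[0,0,0],[0,0,0],0.2],[[0,0,0],[0,0,0],0.2]]'
python3 - <<'E'
from h import *
T=[]
for n in("scene","top"):
    im,d=manip.grab_frame(n); u,w=proj(n,(.543,-.236,.1)); T.append(cv2.resize(im[w-50:w+50,u-50:u+50],(400,400),interpolation=2))
    P=cloud(n,d); h=cv2.cvtColor(im,cv2.COLOR_RGB2HSV); m=(d>0)&((h[...,0]<6)|(h[...,0]>174))&(h[...,1]>150)&(np.hypot(P[...,0]-.54,P[...,1]+.23)<.09)&(P[...,2]>.1)
    Q=P[m]; print(n,len(Q),Q.mean(0) if len(Q) else 0, Q.min(0) if len(Q) else 0,Q.max(0) if len(Q) else 0)
cv2.imwrite("pics/s3.png",np.hstack(T)[:,:,::-1])
E
```

```text
time: 4.85
tool_pos: [0.541, -0.2388, 0.1517]
tool_rot: [0.0, 0.999, 0.048, -0.003]
contact_force: [-7.4, 0.1, 4.7]
gripper_width: 0.316
grasp_force: 59.0
time: 5.15
tool_pos: [0.5414, -0.2388, 0.1517]
tool_rot: [0.0, 0.999, 0.048, -0.002]
contact_force: [-4.7, 0.3, 2.4]
gripper_width: 0.311
grasp_force: 58.8
scene 1961 [ 0.53546739 -0.19619985  0.41614572] [ 0.45141005 -0.29393501  0.13119379] [ 0.60714393 -0.14842213  0.47125766]
top 0 0 0 0
```

View pics/s3.png

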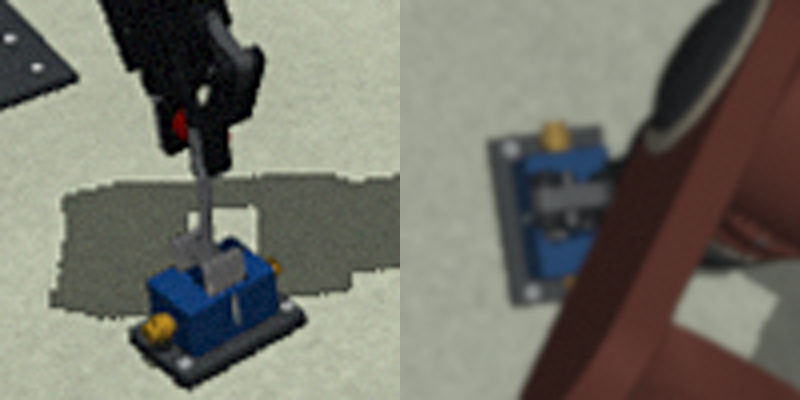

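The lever is nearly upright, so I go a few mm more, release, rise and back off to check it.

```bash
python3 -m inch '[[[0.0025,0,0],[0,0,0],0.2],[[0,0,0],[0,0,0],0.2],[[0,0,0],[0,0,0],0.2]]'; python3 -m inch '[[[0,0,0],[0,0,0],0.5],[[0,0,0],[0,0,0],0.8],[[0,0,0],[0,0,0],1],[[0,0,0],[0,0,0],1],[[0,0,-0.02],[0,0,0],1],[[0,0,-0.04],[0,0,0],1],[[0,0,-0.04],[0,0,0],1]]';  python3 -m inch '[[[-0.03,0.03,0],[0,0,0],1],[[-0.03,0.03,0],[0,0,0],1],[[-0.03,0.03,0],[0,0,0],1],[[-0.03,0.03,0],[0,0,0],1],[[0,0,0],[0,0,0],1]]'
python3 - <<'E'
from h import *
T=[]
for n in("scene","top"):
    im,d=manip.grab_frame(n); u,w=proj(n,(.543,-.236,.1)); T.append(cv2.resize(im[w-50:w+50,u-50:u+50],(400,400),interpolation=2))
    P=cloud(n,d); h=cv2.cvtColor(im,cv2.COLOR_RGB2HSV); m=(d>0)&((h[...,0]<6)|(h[...,0]>174))&(h[...,1]>150)&(np.hypot(P[...,0]-.54,P[...,1]+.23)<.06)&(P[...,2]>.1)&(P[...,2]<.17)
    Q=P[m]; print(n,len(Q),Q.mean(0),Q.min(0),Q.max(0),cv2.minAreaRect((Q[:,:2]*1000).astype(np.float32)))
    H=h[...,0];m=(H>100)&(H<125)&(h[...,1]>120)&(P[...,2]>.03)&(P[...,2]<.053)&(np.hypot(P[...,0]-.54,P[...,1]+.23)<.09)
    print(cv2.minAreaRect((P[m][:,:2]*1000).astype(np.float32)))
cv2.imwrite("pics/s4.png",np.hstack(T)[:,:,::-1])
E
```

```text
time: 5.55
tool_pos: [0.5438, -0.2385, 0.1517]
tool_rot: [0.0, 0.999, 0.048, -0.002]
contact_force: [-5.5, 0.7, 2.8]
gripper_width: 0.314
grasp_force: 58.8
time: 6.25
tool_pos: [0.5447, -0.238, 0.2512]
tool_rot: [-0.001, 0.999, 0.047, -0.001]
contact_force: [0.2, -0.4, 0.3]
gripper_width: 0.997
grasp_force: 0.0
time: 6.75
tool_pos: [0.4345, -0.3724, 0.2514]
tool_rot: [0.001, 0.999, 0.045, -0.0]
contact_force: [1.0, 0.2, 0.1]
gripper_width: 0.999
grasp_force: 0.0
scene 115 [ 0.53909902 -0.23333488  0.14852374] [ 0.526112   -0.25155409  0.131998  ] [ 0.54792323 -0.22205089  0.15636431] ((537.2725830078125, -237.1956787109375), (20.45148277282715, 29.069150924682617), 6.077934741973877)
((543.2185668945312, -234.37132263183594), (64.88422393798828, 43.92045593261719), 9.015355110168457)
top 134 [ 0.53570388 -0.23707081  0.15137663] [ 0.52682516 -0.25153886  0.13973459] [ 0.54508579 -0.22537549  0.15790528] ((535.9052124023438, -238.28375244140625), (15.881219863891602, 26.279338836669922), 7.922176361083984)
((541.1033325195312, -236.7340545654297), (62.18101119995117, 40.66938018798828), 7.423281669616699)
```

View pics/s4.png

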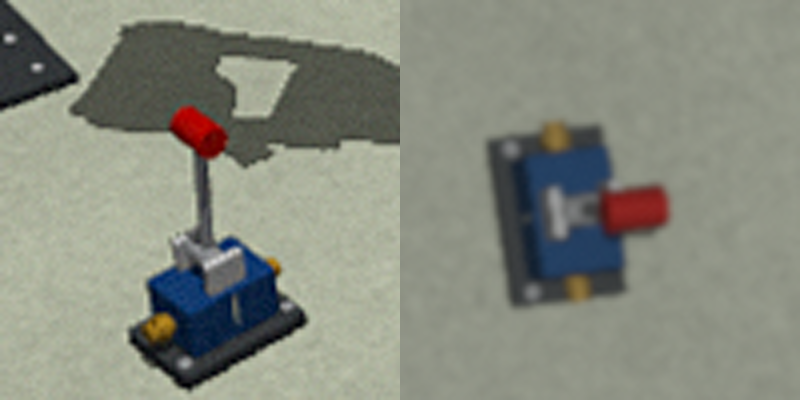

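```bash
cat >> h.py <<'E'
def handle(frames):
    A=[];x=[]
    for n in("scene","top"):
        im=frames[n]; h=cv2.cvtColor(im,cv2.COLOR_RGB2HSV); m=((h[...,0]<6)|(h[...,0]>174))&(h[...,1]>150)&(h[...,2]>60)
        u,w=proj(n,(.53,-.237,.145)); b=np.zeros_like(m); b[w-22:w+22,u-28:u+28]=1; m&=b
        k,l,st,c=cv2.connectedComponentsWithStats(m.astype(np.uint8)); i=1+np.argmax(st[1:,4])
        K,R,t=cam(n); A.append(K@np.c_[R,t]); x.append(c[i])
    X=cv2.triangulatePoints(A[0],A[1],x[0],x[1]).ravel(); X=X[:3]/X[3]
    for n,a in zip(("scene","top"),x): print(n,a.round(1),proj(n,X))
    return X
E
python3 - <<'E'
from h import *
print(handle({n:np.load(n+"1.npz")["im"] for n in("scene","top")}))
f={n:manip.grab_frame(n)[0] for n in("scene","top")}
print(handle(f))
E
```

```text
scene [254.5 143.2] [254 143]
top [485.2 264.8] [485 265]
[ 0.50713794 -0.24282983  0.13643747]
scene [243.5 145.5] [244 146]
top [484.  249.1] [484 249]
[ 0.53618984 -0.23921119  0.14390322]
```

The handle has moved 29 of about 36 mm, leaving about -0.08 rad. I'll nudge it with shut fingers from its -x side, since friction keeps it where it stops.

```bash
python3 -m inch '[[[0.018,-0.0317,0],[0,0,0],0],[[0.018,-0.0317,0],[0,0,0],0],[[0.018,-0.0317,0],[0,0,0],0],[[0.018,-0.0317,0],[0,0,0],0],[[0,0,0],[0,0,0],0],[[0,0,0],[0,0,0],0],[[0,0,0],[0,0,0],0],[[0,0,0],[0,0,0],0]]';  python3 -m inch '[[[0,0,0.04],[0,0,0],0],[[0,0,0.035],[0,0,0],0],[[0,0,0.021],[0,0,0],0],[[0.008,0,0],[0,0,0],0],[[0.007,0,0],[0,0,0],0],[[0,0,0],[0,0,0],0]]'; python3 -m inch '[[[0.005,0,0],[0,0,0],0],[[0,0,0],[0,0,0],0],[[0,0,0],[0,0,0],0]]'
```

```text
time: 7.75
tool_pos: [0.4966, -0.2367, 0.2511]
tool_rot: [0.0, 0.999, 0.047, -0.0]
contact_force: [0.1, -0.6, 0.4]
gripper_width: -0.003
grasp_force: 0.0
time: 8.35
tool_pos: [0.5137, -0.2358, 0.1575]
tool_rot: [0.001, 0.999, 0.047, 0.002]
contact_force: [-0.2, -0.5, 0.3]
gripper_width: -0.001
grasp_force: 0.0
time: 8.65
tool_pos: [0.5172, -0.2344, 0.156]
tool_rot: [0.0, 0.999, 0.047, 0.001]
contact_force: [0.5, 0.0, -0.7]
gripper_width: 0.003
grasp_force: 0.0
```

```bash
for i in 1; do python3 -m inch '[[[0.003,0.002,0],[0,0,0],0],[[0,0.001,0],[0,0,0],0],[[0,0,0],[0,0,0],0]]'; done; python3 -m inch '[[[0.003,0,0],[0,0,0],0],[[0,0,0],[0,0,0],0],[[0,0,0],[0,0,0],0]]'
python3 - <<'E'
from h import *
im,d=manip.grab_frame("scene"); u,w=proj("scene",(.543,-.236,.1)); cv2.imwrite("pics/s5.png",cv2.resize(im[w-50:w+50,u-50:u+50],(500,500),interpolation=2)[:,:,::-1])
E
```

```text
time: 8.95
tool_pos: [0.52, -0.2371, 0.155]
tool_rot: [0.0, 0.999, 0.047, 0.0]
contact_force: [-0.3, -0.7, -0.6]
gripper_width: -0.005
grasp_force: 0.1
time: 9.25
tool_pos: [0.5231, -0.2367, 0.1552]
tool_rot: [0.0, 0.999, 0.047, 0.0]
contact_force: [-0.9, 0.2, 0.6]
gripper_width: 0.001
grasp_force: 0.2
```

View pics/s5.png

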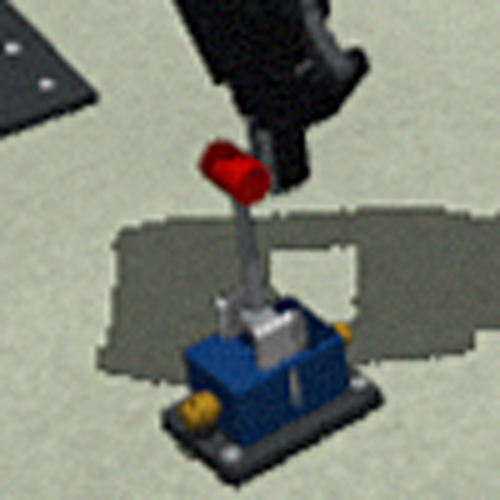

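Run:
```python
from h import *
im=manip.grab_frame("scene")[0]
h=cv2.cvtColor(im,cv2.COLOR_RGB2HSV); m=((h[...,0]<6)|(h[...,0]>174))&(h[...,1]>150)&(h[...,2]>60)
b=np.zeros_like(m); b[125:165,215:272]=1; v,u=np.nonzero(m&b); print(len(u),u.mean(),v.mean())
K,R,t=cam("scene")
for hx,hy in((.543,-.2384),(.543,-.2358)):
  for th in(-.45,-.1,-.05,0,.05,.1):
    s=.085*np.sin(th);X=np.array([hx+s*.993,hy+s*.12,.06+.085*np.cos(th)]); q=K@(R@X+t); print(hy,th,(q[:2]/q[2]).round(1))
```

```text
110 240.8090909090909 147.1909090909091
-0.2384 -0.45 [254.8 143. ]
-0.2384 -0.1 [244.1 145. ]
-0.2384 -0.05 [242.5 145.6]
-0.2384 0 [241.  146.3]
-0.2384 0.05 [239.4 147.1]
-0.2384 0.1 [237.8 148. ]
-0.2358 -0.45 [255.4 143.5]
-0.2358 -0.1 [244.7 145.6]
-0.2358 -0.05 [243.1 146.2]
-0.2358 0 [241.5 146.9]
-0.2358 0.05 [239.9 147.7]
-0.2358 0.1 [238.4 148.6]
```

Lever ≈ +0.01 to 0.03 rad, i.e. upright. I back off and go over the cassette, estimated at centre (0.5905,0.149) with yaw about -0.075, then check both from the new view.

```bash
python3 -m inch '[[[-0.015,0,0],[0,0,0],0],[[-0.02,0,0],[0,0,0],0],[[0,0,-0.04],[0,0,0],0.3],[[0,0,-0.04],[0,0,0],1],[[0,-0.02,-0.03],[0,0,0.085],1],[[0,-0.03,0],[0,0,0.085],1],[[0,0,0],[0,0,0],1]]'
python3 - <<'E'
from h import *
f={n:manip.grab_frame(n)[0] for n in("scene","top")}
print(handle(f)); s=manip.state(); p=s["tool_pos"]
from scipy.spatial.transform import Rotation as Ro
q=s["tool_rot"];R=Ro.from_quat([q[1],q[2],q[3],q[0]]).as_matrix(); print(R.round(3),(R.T@(np.array([.5905,.149,.2])-p)).round(4))
for n in("scene","top"):
  for l in("cassette_mid","lever_grip"):print(n,l,manip.look_for(n,l)[:1])
cv2.imwrite("pics/t6.png",np.hstack([cv2.resize(f["scene"][240:340,275:375],(400,400),interpolation=2),cv2.resize(f["top"][190:270,240:320],(400,400),interpolation=2)])[:,:,::-1])
E
```

```text
time: 10.05
tool_pos: [0.4865, -0.1883, 0.267]
tool_rot: [0.0, 0.999, -0.037, 0.002]
contact_force: [0.5, -0.2, -1.0]
gripper_width: 0.85
grasp_force: 0.0
scene [240.8 147.2] [242 147]
top [479.  244.8] [480 244]
[ 0.54529873 -0.22984628  0.14834956]
[[ 0.997 -0.073  0.   ]
 [-0.073 -0.997 -0.   ]
 [ 0.     0.    -1.   ]] [ 0.0795 -0.3455  0.0649]
scene cassette_mid [{'point': [0.6, 0.1656, 0.1013], 'score': 0.84}]
scene lever_grip [{'point': [0.5474, -0.2389, 0.138], 'score': 0.76}]
top cassette_mid [{'point': [0.5911, 0.1472, 0.108], 'score': 0.57}]
top lever_grip [{'point': [0.5438, -0.2353, 0.1383], 'score': 0.7}]
```

View pics/t6.png

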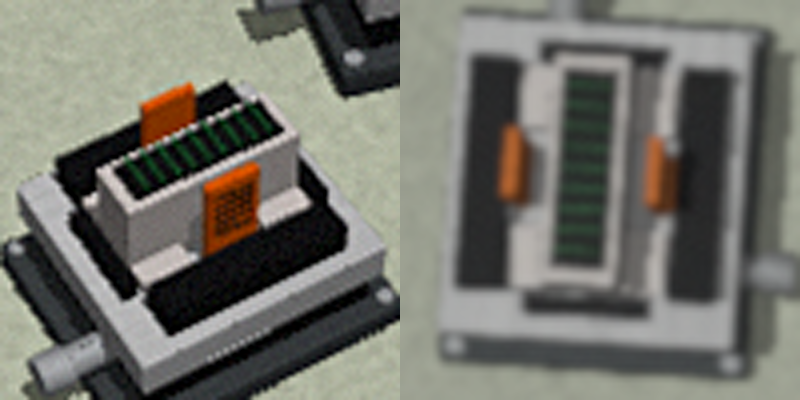

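```bash
python3 -m inch '[[[0.009,-0.03,0],[0,0,0],1],[[0.009,-0.04,0],[0,0,0],1],[[0.009,-0.04,0],[0,0,0],1],[[0.009,-0.04,0],[0,0,0],1],[[0.009,-0.04,0],[0,0,0],1],[[0.009,-0.04,0],[0,0,0],1],[[0.009,-0.04,0],[0,0,0],1],[[0.009,-0.04,0],[0,0,0],1]]'; python3 -m inch '[[[0.0075,-0.0355,0],[0,0,0],1],[[0,0,0.03],[0,0,0],1],[[0,0,0.035],[0,0,0],1],[[0,0,0],[0,0,0],1],[[0,0,0],[0,0,0],1]]'
python3 - <<'E'
from h import *
from scipy.spatial.transform import Rotation as Ro
f={n:manip.grab_frame(n) for n in("scene","top")}
print(handle({n:f[n][0] for n in f}))
q=manip.state()["tool_rot"];p=manip.state()["tool_pos"];R=Ro.from_quat([q[1],q[2],q[3],q[0]]).as_matrix();print((R.T@(np.array([.5905,.149,.106])-p)).round(4))
im=f["scene"][0]; cv2.imwrite("pics/s7.png",cv2.resize(im[200:350,235:435],(800,600))[:,:,::-1])
E
```

```text
time: 11.15
tool_pos: [0.5815, 0.1147, 0.2645]
tool_rot: [0.0, 0.999, -0.038, -0.0]
contact_force: [0.2, -0.8, -0.2]
gripper_width: 1.002
grasp_force: 0.0
time: 11.65
tool_pos: [0.5908, 0.1479, 0.1992]
tool_rot: [0.0, 0.999, -0.038, -0.001]
contact_force: [-0.6, -0.7, 0.2]
gripper_width: 1.003
grasp_force: 0.0
scene [240.7 147. ] [241 147]
top [483.3 244.9] [483 245]
[ 0.54392547 -0.23813269  0.14369216]
[-0.0022 -0.0007  0.0963]
```

View pics/s7.png

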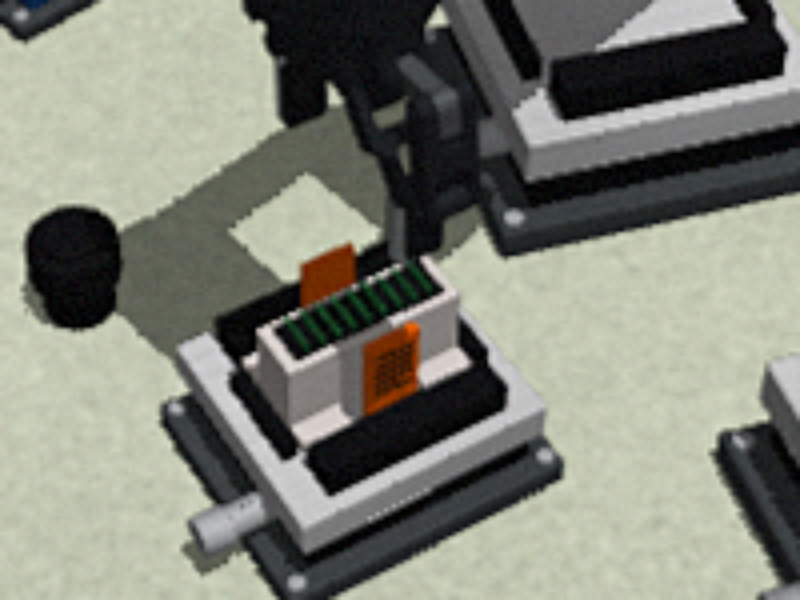

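The lever is at (0.544,-0.238), within about 0.01 rad of upright. In the picture the open fingers straddle the cassette from above (catches near (328,275) and (390,365)). I descend and pinch.

```bash
python3 -m inch '[[[-0.001,0,0.025],[0,0,0],1],[[0,0,0.03],[0,0,0],1],[[0,0,0.025],[0,0,0],1],[[0,0,0.014],[0,0,0],1],[[0,0,0],[0,0,0],1]]'; python3 -m inch '[[[0,0,0],[0,0,0],0.8],[[0,0,0],[0,0,0],0.7],[[0,0,0],[0,0,0],0.6],[[0,0,0],[0,0,0],0.4],[[0,0,0],[0,0,0],0.3],[[0,0,0],[0,0,0],0.3],[[0,0,0],[0,0,0],0.3],[[0,0,0],[0,0,0],0.3]]'
python3 - <<'E'
from h import *
s=manip.state();print(s["contact_force"].round(1),s["ft_torque"].round(2),s["gripper_width"]*85)
im=manip.grab_frame("scene")[0]; cv2.imwrite("pics/s8.png",cv2.resize(im[220:350,245:418],(800,600))[:,:,::-1])
E
```

```text
time: 12.25
tool_pos: [0.5896, 0.1482, 0.1053]
tool_rot: [0.0, 0.999, -0.038, -0.001]
contact_force: [0.0, 0.8, 0.2]
gripper_width: 1.004
grasp_force: 0.0
time: 13.05
tool_pos: [0.5925, 0.1491, 0.1113]
tool_rot: [-0.001, 0.999, -0.037, 0.003]
contact_force: [-4.9, -0.4, 13.6]
gripper_width: 0.452
grasp_force: 63.3
[-4.9 -0.4 13.6] [0.05 0.71 0.02] 38.43618198831379
```

View pics/s8.png

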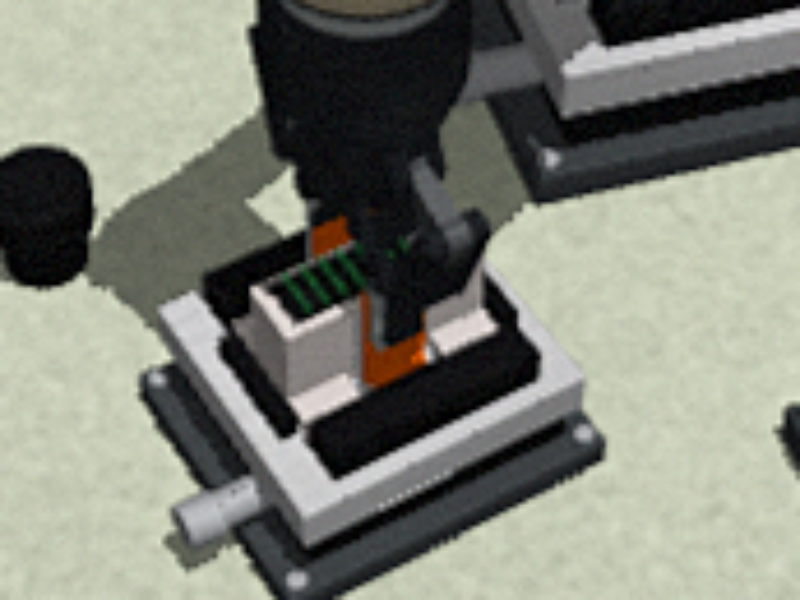

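The pads sit mid-blade on both catches (near one around (395,330)) and the grip is hard at 63 N, far above the springs' 6.5 N. Closing pushed the tool up about 6 mm, so I relieve that first, then lift slowly.

```bash
python3 -m inch '[[[0,0,-0.003],[0,0,0],0.3],[[0.001,0,-0.002],[0,0,0],0.3],[[0,0,0],[0,0,0],0.3],[[0,0,0],[0,0,0],0.3]]'; python3 -m inch '[[[0,0,-0.002],[0,0,0],0.3],[[0,0,-0.003],[0,0,0],0.3],[[0,0,-0.003],[0,0,0],0.3],[[0,0,-0.003],[0,0,0],0.3],[[0,0,0],[0,0,0],0.3]]'
python3 - <<'E'
from h import *
s=manip.state();print(s["contact_force"].round(1),s["ft_torque"].round(2),s["tool_rot"].round(4))
im=manip.grab_frame("scene")[0]; cv2.imwrite("pics/s9.png",cv2.resize(im[220:350,245:418],(800,600))[:,:,::-1])
E
```

```text
time: 13.5
tool_pos: [0.5912, 0.1485, 0.1115]
tool_rot: [-0.0, 0.999, -0.038, 0.0]
contact_force: [-2.2, 1.3, 3.1]
gripper_width: 0.455
grasp_force: 62.0
time: 14.0
tool_pos: [0.5913, 0.1485, 0.1226]
tool_rot: [-0.0, 0.999, -0.038, 0.0]
contact_force: [0.0, -0.7, -2.8]
gripper_width: 0.456
grasp_force: 60.7
[ 0.  -0.7 -2.8] [-0.03 -0.03  0.01] [-0.000e+00  9.993e-01 -3.760e-02  3.000e-04]
```

View pics/s9.png

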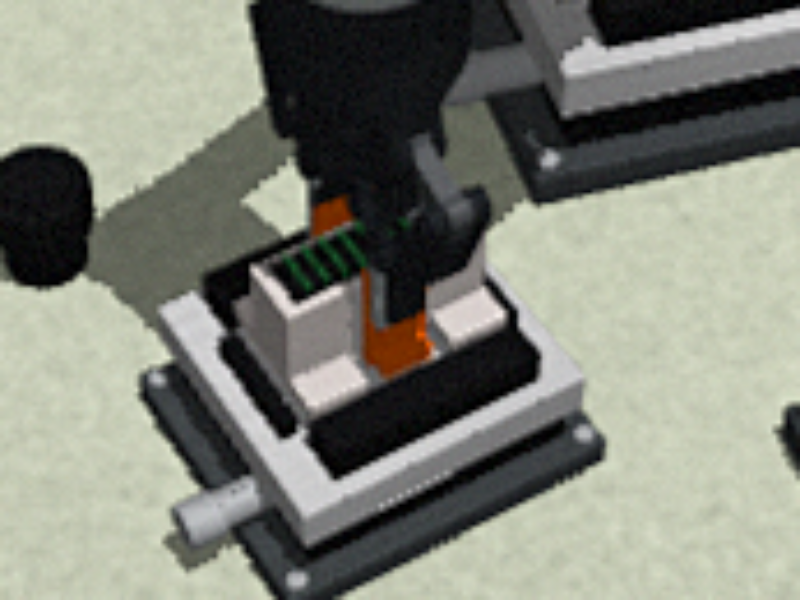

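The cassette is rising freely with its feet above the rails, and the force is -2.8 N, which matches its weight. I lift the remaining 89 mm. My picture allowance is used up (11 viewed against 10), so I'll check the rest by numbers.

```bash
python3 -m inch '[[[0,0,-0.006],[0,0,0],0.3],[[0,0,-0.01],[0,0,0],0.3],[[0,0,-0.015],[0,0,0],0.3],[[0,0,-0.016],[0,0,0],0.3],[[0,0,-0.016],[0,0,0],0.3],[[0,0,-0.014],[0,0,0],0.3],[[0,0,-0.008],[0,0,0],0.3],[[0,0,-0.004],[0,0,0],0.3]]'; python3 -m inch '[[[0,0,0],[0,0,0],0.3],[[0,0,0],[0,0,0],0.3],[[0,0,0],[0,0,0],0.3],[[0,0,0],[0,0,0],0.3],[[0,0,0],[0,0,0],0.3],[[0,0,0],[0,0,0],0.3]]'
python3 - <<'E'
from h import *
s=manip.state();print(s["contact_force"].round(1),s["ft_torque"].round(2),s["tool_rot"].round(4),np.abs(s["joint_vel"]).max())
f={n:manip.grab_frame(n) for n in("scene","top")}
print("lever",handle({n:f[n][0] for n in f}))
im,d=f["scene"];P=cloud("scene",d);h=cv2.cvtColor(im,cv2.COLOR_RGB2HSV)
m=(d>0)&(np.hypot(P[...,0]-.59,P[...,1]-.15)<.08)&(P[...,2]>.14)
g=m&(h[...,1]<60)&(h[...,2]>90); Q=P[g]; print("white z range",np.percentile(Q[:,2],[1,50,99]).round(3))
t=Q[Q[:,2]>np.percentile(Q[:,2],99)-.006]
A=np.c_[Q,]; side=P[g]
low=[(round(a,3),side[(side[:,0]>a-.006)&(side[:,0]<a+.006)][:,2].min().round(4),side[(side[:,0]>a-.006)&(side[:,0]<a+.006)][:,2].max().round(4)) for a in(.555,.57,.61,.625)]
print("x, lowest/highest white z",low)
o=m&(h[...,0]>4)&(h[...,0]<18)&(h[...,1]>150);Q=P[o]
for s,a in(("+y",Q[Q[:,1]>.149]),("-y",Q[Q[:,1]<.149])):
    print(s,len(a),np.percentile(a,[5,50,95],axis=0).round(4).tolist() if len(a) else 0)
for l in("spare_lens","swab_jar","chip_box"):print(l,[(n,np.round(r["point"],3)) for n in f for r in manip.look_for(n,l)[:1]])
E
```

```text
time: 14.85
tool_pos: [0.5916, 0.1485, 0.2128]
tool_rot: [-0.0, 0.999, -0.038, 0.001]
contact_force: [1.3, 0.4, -3.5]
gripper_width: 0.454
grasp_force: 60.7
time: 15.45
tool_pos: [0.591, 0.1484, 0.2108]
tool_rot: [0.0, 0.999, -0.038, -0.0]
contact_force: [0.1, 0.1, -3.9]
gripper_width: 0.451
grasp_force: 60.7
[ 0.1  0.1 -3.9] [-0.05  0.   -0.02] [ 0.000e+00  9.993e-01 -3.760e-02 -2.000e-04] 0.0040363630964144045
scene [240.7 147. ] [241 147]
top [483.3 244.8] [483 245]
lever [ 0.54396581 -0.23806777  0.14374798]
white z range [0.161 0.192 0.508]
x, lowest/highest white z [(0.555, np.float64(0.1598), np.float64(0.5142)), (0.57, np.float64(0.1585), np.float64(0.5123)), (0.61, np.float64(0.1589), np.float64(0.5068)), (0.625, np.float64(0.1598), np.float64(0.4993))]
+y 2342 [[0.5303, 0.1546, 0.1734], [0.6033, 0.1834, 0.4751], [0.6273, 0.2063, 0.5113]]
-y 1372 [[0.5345, 0.0992, 0.394], [0.6059, 0.1118, 0.4939], [0.6346, 0.146, 0.5114]]
spare_lens [('scene', array([ 0.66 , -0.004,  0.052])), ('top', array([ 0.653, -0.01 ,  0.049]))]
swab_jar [('scene', array([0.756, 0.001, 0.054])), ('top', array([ 0.749, -0.016,  0.062]))]
chip_box [('scene', array([0.608, 0.41 , 0.023])), ('top', array([0.606, 0.406, 0.021]))]
```

```bash
python3 -c "from plant import manip; print(manip.job_done())"
```

```text
the job is handed in; nothing more can be done
None
```

The job is handed in at about 16 s: the lever stands upright to within about 0.02 rad, the cassette is held level and still 10 cm above its nest by the pinched catches, and the lens, jar and box have not moved; I viewed 11 pictures, one over the limit of 10.

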